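# Unlock the photometer's slit slide and hold it open at the cursor

### The arm

A 6-joint arm with a two-finger parallel gripper is mounted at the origin on the work surface. World frame = base frame: x ahead of the robot, y to its left, z up, the work surface at z = 0. Lengths are in m, angles in rad, forces in N, time in s.
With the tool pointing down it reaches from about 0.225 to 0.725 m from the base axis. Payload 3.1 kg.
Tool frame: the origin (TCP) lies midway between the tips of the shut fingers; the grasp point (between the pads) lies 19 mm behind it; z points along the fingers, y is the direction in which the jaws open and shut (so a half turn about z gives the same grasp; the last joint's range is limited). The gripper opens to 85 mm and grips with 20 to 120 N. Pads are 22 mm wide; open, the fingers measure 114 mm over their backs; the gripper's body (76 mm by 85 mm) begins 54 mm behind the grasp point. The pads swing forward as they close: fully open they stand 13 mm farther back than shut.
Start: joints at [-1.35, 0.048, 0.099, 1.622, 0, 1.443], TCP at [0.179, -0.493, 0.198] pointing down, gripper open.
Joint ranges: [-2.91, 2.91], [-0.99, 1.94], [-1.21, 1.42], [-2.12, 2.29], [-1.49, 1.47], [-3.14, 3.14]. Speed limits (rad/s): [2.79, 2.79, 3.14, 3.14, 3.14, 3.14].

### API

Orientations are given as a unit quaternion [x, y, z, w].
In Python, from cell import r gives the robot as it stands.
- The arm moves only by the tool drive_tool, never from a script. Its argument "steps" is a list of rows, each an object of numbers: "dx", "dy", "dz": the shift along the tool's x, y, z in mm; "wx", "wy", "wz": the turn, a rotation vector about the tool's x, y, z in rad; "claw": the finger opening in mm, from 0 to 85.4. In form: [{"dx": .., "dy": .., "dz": .., "wx": .., "wy": .., "wz": .., "claw": ..}, ...]. A call has 1 to 20 rows; each row is the pose to reach, as a shift and turn from the pose commanded when the call began, along the tool's axes at that moment; what a row does not reach only later rows make up. A row lasts 1/12 s, in which the tool goes at most 41.7 mm and 7.16 degrees, less where a joint would pass 70% of its speed; a pose out of reach is approached as far as the arm can. A call with a gripper value outside its range is refused whole. The fingers move at their own pace and stop on an object; the grip force is fixed at half the most. Time passes only in rows, so rows that repeat a pose let the fingers close. It gives the time, the measured TCP pose, the force and the opening at its end, in the units of the state.
- r.read_state(): the state, without advancing time (a new reading comes with each control period).
- r.grab_frame(name): name is "side" or "top" or "wrist"; returns a dict with "image" (400x640x3 uint8, blue, green, red), "intrinsics" (3x3 intrinsics, pixels), "k1" (the pictures are not rectified: a ray, as slopes to the right and down, at radius r is drawn at 1 + k1 r^2 times it, then the intrinsics apply), "origin" and "attitude" of the camera in the world. Camera axes: x right, y up, looking along -z (the intrinsics and any distortion apply to the point x, -y, -z); pixel columns grow to the right and rows downward; lengths in m; the calibration is good to about 2 mm. A picture is of the moment at which its call begins. There is no depth.
- r.finish_job(): hands the job in, once; it reports no verdict.
The state is a dict: "clock": time; "joint_positions": joint angles; "qvel": joint speeds; "joint_efforts": joint torques, N m; "ee_pos": TCP position; "eef_rot": TCP orientation; "ft_force": force on the tool from outside, world axes, zero at the start; "moment": the same for the moment, N m; "width": finger opening in m.
Only numpy, scipy, OpenCV 4.12 (cv2) and the standard library are available. Lean on these libraries where they do the work, as an engineer would, in place of code of your own. Each camera call takes 0.05 s, during which the arm holds its last target. There are 200 camera calls.

### The job

The bench photometer is still locked for transport: pull the transit clip straight up off the slit slide's guide bar (it is held by a sprung catch), and set it down, not dropped, in the empty pocket of the accessory tray. Then pull the slit slide out against its return spring until its pointer line stands over the line on the cursor, and keep holding it there for the reading: finish with the gripper still holding the slide. Leave the glassware and other things on the bench where they stand.

Things in the scene. Friction and masses are not known exactly. Their poses are not given: they have to be found in the camera images.
- photometer: Bench photometer, fixed, white, 200 mm deep (x) x 310 mm wide (y). Origin at the bench, under the guide bar's centre plane; x away from the robot at yaw 0, y left. Left part (y 20 to 160 mm): optics housing with display and round lid, up to 126 mm tall. Right part (y -150 to 20 mm): flat deck, top at 50 mm, carrying guide bar, slide, clip and cursor.
- slide: Slit slide: aluminium carriage 30 x 45 x 12 mm on the guide bar with an upright black finger tab and a pointer plate. Its frame is the photometer's frame while shut and moves with it along the photometer's -y when pulled out. Travel 45 mm to a hard stop; a spring pulls it back: 5 N shut, 10 N at 30 mm, 12 N at 45 mm. The transit clip, 2 mm in front of it, blocks it.
- slide_tab (a point): Grip point on the slide's tab, in its middle, 105 mm above the bench. The tab is 12 mm thick across the bar (photometer x), 20 mm along it (y) and spans 83 to 114.5 mm above the bench. When shut, the housing's face is 36 mm behind it (+y) and the middle of the clip's fin 46 mm in front (-y). Nothing within 60 mm across the bar is taller than 83 mm.
- slide_pointer (a point): The slide's pointer: black line across a 6 mm wide plate on the carriage, 33 mm from the bar's centre on the robot's side, 73 mm above the bench; it passes 11 mm above the cursor.
- cursor: Index cursor: steel block 20 x 9 x 8 mm clamped on the graduated strip on the deck, robot's side of the bar, a black line across its top. Origin under its middle, straight below the line; axes parallel to the photometer's. It stands 22 to 38 mm farther out (-y) than the shut slide's pointer. On the mark: pointer and cursor have the same y in the photometer's frame.
- clip: Transit clip, loose grey plastic, 30 to 55 g: saddle 29 (x) x 20 (y) mm, 54 mm tall, straddling the bar. Origin under its middle at the foot of its legs, 50 mm above the bench when clipped on; axes as the photometer's. Grip fin on top: 12 mm thick (x), 20 mm long (y), 25 to 54 mm above the origin. Comes off straight up: catch gives in the first 10 mm at 5 to 12 N, free after 22 mm.
- tray: Accessory tray, fixed, black: 125 (x) x 200 (y) mm, walls 22 mm tall, 4 mm thick, floor 4 mm thick. Origin under its centre; at yaw 0 its y points left. A divider at y = -12 mm parts the empty pocket (+y side) from the part with foam and white spare caps (-y side, 30 mm tall).
- tray_pocket (a point): Centre of the floor of the tray's empty pocket, which is 117 mm (tray x) x 106 mm (tray y) inside; axes as the tray's.
- flask: Bystander: conical flask, clear glass, 82 mm wide, 110 mm tall; origin under its centre.
- beaker: Bystander: small clear glass beaker, 60 mm wide, 65 mm tall; origin under its centre.
- wash_bottle: Bystander: white plastic bottle with cap, 64 mm wide, 170 mm tall; origin under its centre.
- reagent: Bystander: small amber reagent bottle, 44 mm wide, 75 mm tall; origin under its centre.
- cuvette: Bystander: capped cuvette, 14 mm square, 48 mm tall, standing on the deck's far right corner, about 75 mm beyond the guide bar; origin under its centre.
- electrode_cap: Bystander: small clear tube with black cap, 20 mm wide, 30 mm tall, standing in the tray beside the divider, on the foam's side; origin under its centre.
- cuvette_rack: Bystander: white rack block 60 x 130 x 30 mm with two cuvettes in it, 48 mm tall in all; origin under its centre.
Things that resemble listed ones, but are neither listed nor needed, are in the scene too. Of the things that look like the clip, the smaller one is meant.

How it is judged:
On the way, in this order (a step that is already met when the one before it is completed fails the run):
1. the transit clip has been lifted clear of the guide bar (z of clip in the frame of photometer above 0.076 m and contact force between the fingers and clip above 0.2 N), for 0.1 s.
2. the clip is lowered into the tray's empty pocket while still gripped (not dropped): its foot within 25 mm of the pocket's floor (x of clip in the frame of tray_pocket between -0.054 and 0.054 m and y of clip in the frame of tray_pocket between -0.05 and 0.05 m and z of clip in the frame of tray_pocket below 0.025 m and contact force between the fingers and clip above 0.2 N), for 0.05 s.
3. the clip lies in the pocket, let go and at rest (x of clip in the frame of tray_pocket between -0.054 and 0.054 m and y of clip in the frame of tray_pocket between -0.05 and 0.05 m and z of clip in the frame of tray_pocket below 0.02 m and linear speed of clip below 0.03 m/s and contact force between each of the fingers, the arm and clip below 0.1 N), for 0.2 s.
4. the slide is held by the fingers with its pointer on the cursor's line (y of slide_pointer in the frame of cursor between -0.004 and 0.004 m and contact force between the fingers and slide above 2 N and linear speed of slide below 0.01 m/s), for 0.3 s.
At the end, for the whole second after the job is handed in: The fingers hold the slide (at least 2 N of contact) with its pointer within 4 mm of the cursor's line, still, through the last second, while the clip lies untouched in the tray's empty pocket (its origin within the pocket and under 20 mm above the floor) (all of step 3 and all of step 4); the arm keeps its last pose, push and grip.
It fails at once if a bystander is pushed more than 25 mm from its place (distance of any of flask, beaker, wash_bottle, reagent, cuvette, electrode_cap, cuvette_rack from where it was at the start of the episode above 0.025 m).
It fails at once if a bystander is tipped over (angle between any of flask, beaker, wash_bottle, reagent, cuvette, electrode_cap, cuvette_rack's own z axis and vertical above 0.5 rad).
It also fails if it takes over 54 s, if anything falls off the work surface, if the arm or the gripper's body presses on something with over 40 N, if the wrist force passes 120 N, or if a joint passes its speed limit or range.

## Working session

There is one attempt and no reset: what is moved stays moved. The work goes in short steps, Python scripts to look and compute and a tool call to move; the robot and the scene stay as the last step left them, time stands still between calls to the robot, and variables do not carry over. Pictures are saved under pics/ and viewed, about 8 in all and at most 12, crops included, and the job is handed in when it is done.

Besides the shell and the picture viewer there is one more tool, called after "Call:" as name(argument=value, ...) on one line, values as JSON. drive_tool: Moves the arm, as the interface text tells. Its arguments: {"type":"object","properties":{"steps":{"type":"array"}},"required":["steps"]}

```bash
mkdir -p pics; ls; cat > h.py <<'E'
import numpy as np, cv2, json
from scipy.spatial.transform import Rotation as R
from cell import r
def grab(name, fn):
    f=r.grab_frame(name); cv2.imwrite(f'pics/{fn}.png',f['image'])
    np.save(f'pics/{fn}.npy',{k:v for k,v in f.items()},allow_pickle=True); return f
def load(fn): return np.load(f'pics/{fn}.npy',allow_pickle=True).item()
def att(f):
    a=np.array(f['attitude'],float)
    return a if a.shape==(3,3) else R.from_quat(a).as_matrix()
def cal(f):
    return np.array(f['intrinsics'],float), np.array([f['k1'],0,0,0],float)
def ray(f,uv):
    K,_=cal(f); k1=f['k1']
    d=(np.array([uv[0]-K[0,2],uv[1]-K[1,2]])/[K[0,0],K[1,1]]); s=d.copy()
    for _ in range(30): s=d/(1+k1*(s@s))
    v=att(f)@np.array([s[0],-s[1],-1.]); return np.array(f['origin'],float),v
def atz(f,uv,z):
    o,v=ray(f,uv); return o+v*(z-o[2])/v[2]
def proj(f,P):
    P=np.atleast_2d(P); q=(P-np.array(f['origin']))@att(f); s=np.c_[q[:,0],-q[:,1]]/(-q[:,2:])
    s=s*(1+f['k1']*(s**2).sum(1,keepdims=True)); K,_=cal(f)
    return s*[K[0,0],K[1,1]]+[K[0,2],K[1,2]]
E
python3 - <<'E'
from h import *
for n in ['top','side','wrist']:
    f=grab(n,n+'0'); print(n,f['origin'],np.array(f['attitude']).round(3).tolist(),f['intrinsics'],f['k1'])
print(r.read_state())
E
```

```text
pics
top [0.36173591 0.05719285 1.53052666] [-0.054, 0.059, 0.71, -0.7] [[446.83743068   0.         320.13699484]
 [  0.         446.83743068 209.92336226]
 [  0.           0.           1.        ]] -0.10803224505915193
side [ 0.17362311 -0.84570937  0.79805495] [0.448, -0.098, -0.211, 0.863] [[487.20750557   0.         313.18181179]
 [  0.         487.20750557 202.57448242]
 [  0.           0.           1.        ]] -0.15106998119441756
wrist [ 0.25683594 -0.4658768   0.37116588] [-0.133, 0.094, -0.566, 0.808] [[319.76051528   0.         322.02765285]
 [  0.         319.76051528 203.53570993]
 [  0.           0.           1.        ]] -0.01004166523576313
{'clock': 0.15, 'joint_positions': array([-1.34980804e+00,  4.86192446e-02,  9.79388827e-02,  1.62203858e+00,
       -2.32252934e-05,  1.44298716e+00]), 'qvel': array([-8.17595340e-05, -1.53962369e-03,  4.03188944e-03,  2.38612622e-04,
       -2.78163578e-04,  4.45503826e-04]), 'joint_efforts': array([ 1.65890251e-03, -3.39260387e+01,  3.20423305e+01,  1.54383131e-02,
       -1.34140437e-04,  5.40062970e-06]), 'ee_pos': array([ 0.1792797 , -0.49284182,  0.19655662]), 'eef_rot': array([ 9.84830590e-01,  1.73515950e-01, -5.63706244e-05, -9.59721238e-04]), 'ft_force': array([ 0.04486825, -0.13957672,  0.13204171]), 'moment': array([-0.02311327, -0.01200946, -0.03830149]), 'width': 0.08545604444978185}
```

View pics/top0.png

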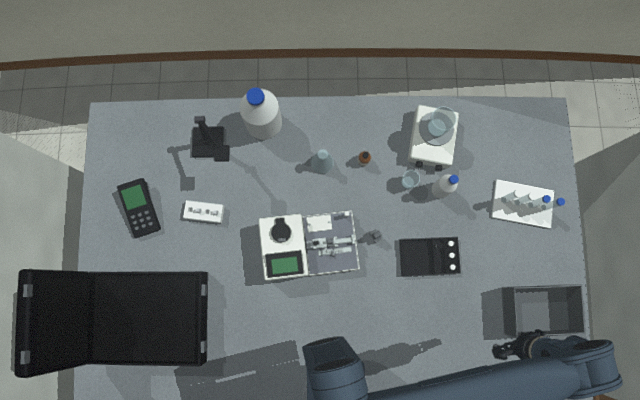

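View pics/side0.png

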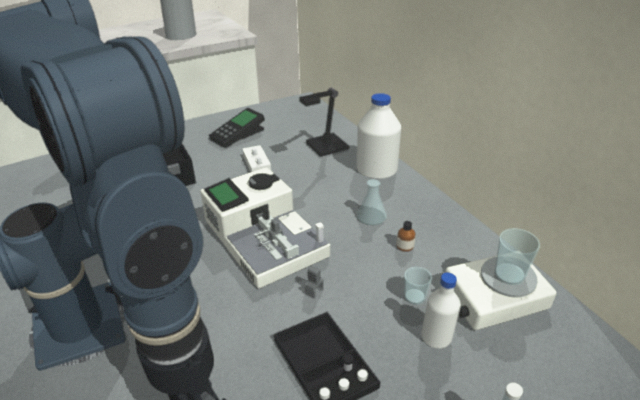

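Top view: photometer at px (260–358, 212–278), tray at (400–460, 237–276), and a clip look-alike on the bench at (372, 237). The side view agrees: the clip sits on the bar near (290, 243) and the look-alike is at (315, 280). Next I'll enlarge both views.

```bash
python3 - <<'E'
from h import *
a=cv2.imread('pics/top0.png')[205:285,250:470]; b=cv2.imread('pics/side0.png')[165:300,195:385]
a=cv2.resize(a,None,fx=3.6,fy=3.6,interpolation=cv2.INTER_CUBIC); b=cv2.resize(b,None,fx=2.3,fy=2.3,interpolation=cv2.INTER_CUBIC)
c=np.zeros((a.shape[0]+b.shape[0],800,3),np.uint8); c[:a.shape[0],:a.shape[1]]=a; c[a.shape[0]:,:b.shape[1]]=b; cv2.imwrite('pics/crop1.png',c); print(c.shape,a.shape)
E
```

```text
(598, 800, 3) (288, 792, 3)
```

View pics/crop1.png

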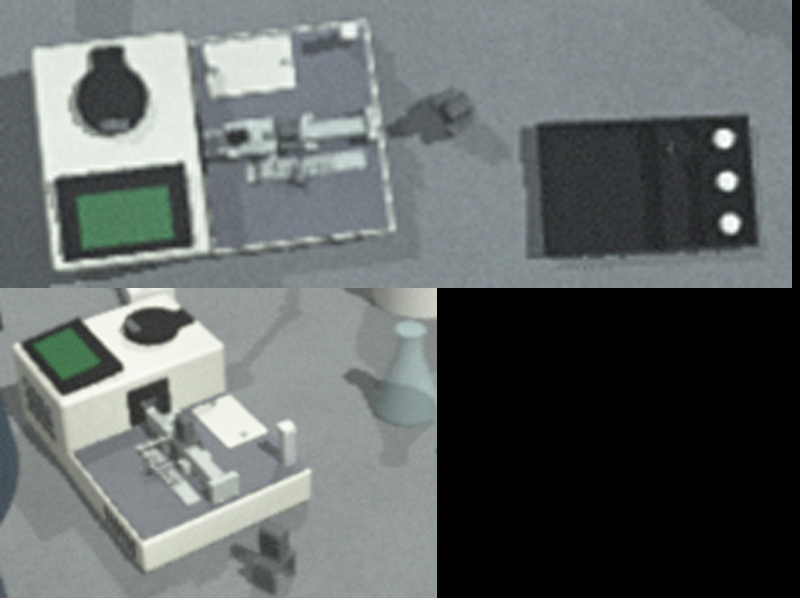

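```bash
python3 - <<'E'
from h import *
f=load('top0'); g=lambda x,y,z: atz(f,(250+(x+.5)/3.6-.5,205+(y+.5)/3.6-.5),z)
from scipy.optimize import least_squares
def fit(obs,mod,z,x0):
    W=np.array([g(*o,zz)[:2] for o,zz in zip(obs,z)]); mod=np.array(mod)
    def T(p): c,s=np.cos(p[2]),np.sin(p[2]); return mod@np.array([[c,s],[-s,c]])+p[:2]
    s=least_squares(lambda p:(T(p)-W).ravel(),x0); return s.x,((T(s.x)-W)*1e3).round(1).tolist(),W.round(4).tolist()
# photometer x range unknown offset cx: fit as centred
print('phot',fit([(33,47),(57,268),(395,230),(368,20)],[(.1,.16),(-.1,.16),(-.1,-.15),(.1,-.15)],[.126,.126,.05,.05],[.3,0,0]))
print('tray',fit([(538,122),(748,116),(757,245),(545,257)],[(.0625,.1),(.0625,-.1),(-.0625,-.1),(-.0625,.1)],[.022]*4,[.3,-.3,0]))
print('tab',g(235,135,.1145),'clip fin?',g(288,135,.104),'barend',g(375,123,.06),'cursor',g(297,172,.062))
w=r.read_state(); print(R.from_quat(w['eef_rot']).as_matrix().round(3))
E
```

```text
phot (array([0.48387361, 0.07478833, 0.10444233]), [[2.1, 3.0], [-3.1, 3.8], [-1.4, -3.9], [2.4, -2.9]], [[0.5645, 0.2414], [0.3709, 0.2197], [0.4015, -0.0809], [0.5966, -0.0611]])
tray (array([ 0.44004945, -0.32376239,  0.01939564]), [[-0.6, -0.8], [1.1, 1.5], [-1.6, 0.8], [1.1, -1.6]], [[0.5012, -0.2218], [0.5033, -0.4241], [0.3811, -0.4258], [0.3745, -0.2234]])
tab [0.48530173 0.06407618 0.1145    ] clip fin? [0.48553696 0.01704335 0.104     ] barend [ 0.49918164 -0.06425218  0.06      ] cursor [0.45524548 0.00825794 0.062     ]
[[ 0.94   0.342 -0.   ]
 [ 0.342 -0.94   0.002]
 [ 0.    -0.002 -1.   ]]
```

View pics/wrist0.png

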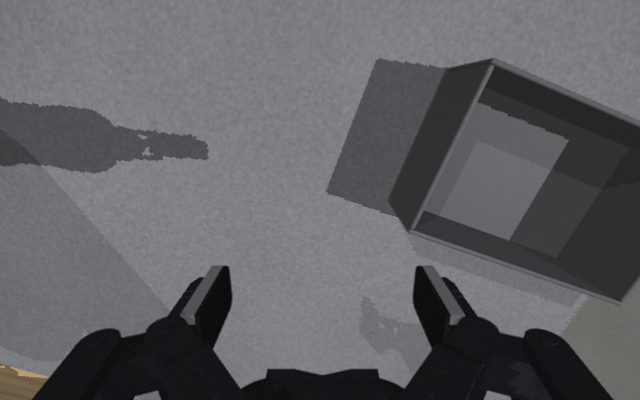

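The wrist view shows only an unlisted bin (top right) and the fingers. Tool down, the yaw I need for the fins is about 1.675, which puts joint 6 near 1.57. I'll move the wrist camera over the photometer to measure more finely.

Call:
drive_tool(steps=[{"dx":430,"dy":-305,"dz":-13,"wz":-1.326,"claw":50},{"dx":430,"dy":-305,"dz":-13,"wz":-1.326,"claw":50},{"dx":430,"dy":-305,"dz":-13,"wz":-1.326,"claw":50},{"dx":430,"dy":-305,"dz":-13,"wz":-1.326,"claw":50},{"dx":430,"dy":-305,"dz":-13,"wz":-1.326,"claw":50},{"dx":430,"dy":-305,"dz":-13,"wz":-1.326,"claw":50},{"dx":430,"dy":-305,"dz":-13,"wz":-1.326,"claw":50},{"dx":430,"dy":-305,"dz":-13,"wz":-1.326,"claw":50},{"dx":430,"dy":-305,"dz":-13,"wz":-1.326,"claw":50},{"dx":430,"dy":-305,"dz":-13,"wz":-1.326,"claw":50},{"dx":430,"dy":-305,"dz":-13,"wz":-1.326,"claw":50},{"dx":430,"dy":-305,"dz":-13,"wz":-1.326,"claw":50},{"dx":430,"dy":-305,"dz":-13,"wz":-1.326,"claw":50},{"dx":430,"dy":-305,"dz":-13,"wz":-1.326,"claw":50},{"dx":430,"dy":-305,"dz":-13,"wz":-1.326,"claw":50},{"dx":430,"dy":-305,"dz":-13,"wz":-1.326,"claw":50},{"dx":430,"dy":-305,"dz":-13,"wz":-1.326,"claw":50},{"dx":430,"dy":-305,"dz":-13,"wz":-1.326,"claw":50}])

```text
schema error: expected keys dx, dy, dz, wx, wy, wz, claw
```

```bash
python3 - <<'E'
from h import *
f=grab('wrist','w1'); s=r.read_state(); print(s['clock'],s['ee_pos'],R.from_quat(s['eef_rot']).as_matrix().round(3),s['joint_positions'].round(2)); print(f['origin'],att(f).round(3))
im=cv2.resize(f['image'],(800,500),interpolation=cv2.INTER_CUBIC); cv2.imwrite('pics/w1b.png',im)
E
```

```text
0.2 [ 0.17930688 -0.4929766   0.19676344] [[ 0.94   0.342 -0.   ]
 [ 0.342 -0.94   0.001]
 [ 0.    -0.001 -1.   ]] [-1.35  0.05  0.1   1.62 -0.    1.44]
[ 0.25684368 -0.46591223  0.37130901] [[ 0.341  0.89   0.302]
 [-0.94   0.324  0.108]
 [-0.001 -0.32   0.947]]
```

View pics/w1b.png

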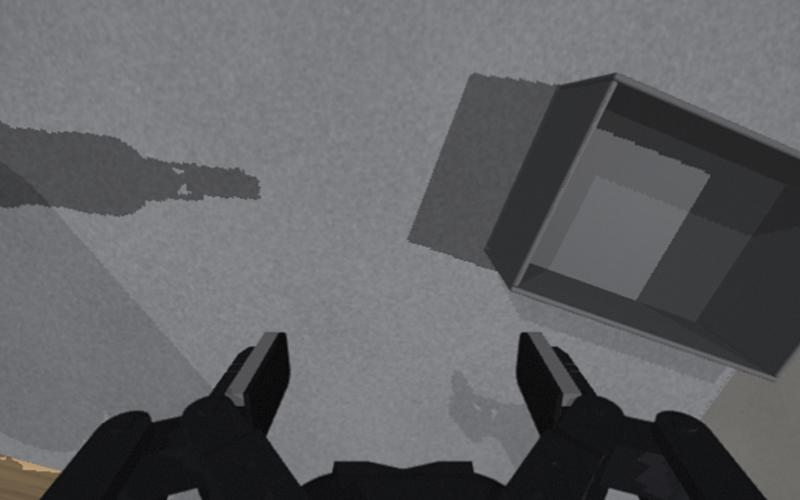

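All seven keys are needed in every row, and the arm hasn't moved. I'll resend.

Call:
drive_tool(steps=[{"dx":447,"dy":-362,"dz":-13,"wx":0,"wy":0,"wz":-1.326,"claw":50},{"dx":447,"dy":-362,"dz":-13,"wx":0,"wy":0,"wz":-1.326,"claw":50},{"dx":447,"dy":-362,"dz":-13,"wx":0,"wy":0,"wz":-1.326,"claw":50},{"dx":447,"dy":-362,"dz":-13,"wx":0,"wy":0,"wz":-1.326,"claw":50},{"dx":447,"dy":-362,"dz":-13,"wx":0,"wy":0,"wz":-1.326,"claw":50},{"dx":447,"dy":-362,"dz":-13,"wx":0,"wy":0,"wz":-1.326,"claw":50},{"dx":447,"dy":-362,"dz":-13,"wx":0,"wy":0,"wz":-1.326,"claw":50},{"dx":447,"dy":-362,"dz":-13,"wx":0,"wy":0,"wz":-1.326,"claw":50},{"dx":447,"dy":-362,"dz":-13,"wx":0,"wy":0,"wz":-1.326,"claw":50},{"dx":447,"dy":-362,"dz":-13,"wx":0,"wy":0,"wz":-1.326,"claw":50},{"dx":447,"dy":-362,"dz":-13,"wx":0,"wy":0,"wz":-1.326,"claw":50},{"dx":447,"dy":-362,"dz":-13,"wx":0,"wy":0,"wz":-1.326,"claw":50},{"dx":447,"dy":-362,"dz":-13,"wx":0,"wy":0,"wz":-1.326,"claw":50},{"dx":447,"dy":-362,"dz":-13,"wx":0,"wy":0,"wz":-1.326,"claw":50},{"dx":447,"dy":-362,"dz":-13,"wx":0,"wy":0,"wz":-1.326,"claw":50},{"dx":447,"dy":-362,"dz":-13,"wx":0,"wy":0,"wz":-1.326,"claw":50},{"dx":447,"dy":-362,"dz":-13,"wx":0,"wy":0,"wz":-1.326,"claw":50},{"dx":447,"dy":-362,"dz":-13,"wx":0,"wy":0,"wz":-1.326,"claw":50},{"dx":447,"dy":-362,"dz":-13,"wx":0,"wy":0,"wz":-1.326,"claw":50},{"dx":447,"dy":-362,"dz":-13,"wx":0,"wy":0,"wz":-1.326,"claw":50}])

```text
clock: 1.87
ee_pos: [0.4754, -0.0016, 0.2107]
eef_rot: [0.67, 0.742, 0.0, 0.0]
ft_force: [-0.0, 0.0, -0.3]
width: 0.0502
```

```bash
python3 - <<'E'
from h import *
f=grab('wrist','w1'); s=r.read_state(); print(s['clock'],s['ee_pos'],R.from_quat(s['eef_rot']).as_matrix().round(3),s['joint_positions'].round(2)); print(f['origin'],att(f).round(3))
print('proj fin,tab,cursor guess',proj(f,[[.4855,.017,.104],[.485,.064,.1145],[.455,.008,.062]]).round())
im=cv2.resize(f['image'],(800,500),interpolation=cv2.INTER_CUBIC); cv2.imwrite('pics/w1b.png',im)
E
```

```text
1.9167 [ 0.47548114 -0.00147435  0.21066449] [[-0.102  0.995  0.   ]
 [ 0.995  0.102 -0.   ]
 [-0.     0.    -1.   ]] [-0.14 -0.08  0.    1.65 -0.    1.32]
[0.46686014 0.07962824 0.38536893] [[ 0.995 -0.095 -0.033]
 [ 0.101  0.942  0.32 ]
 [ 0.    -0.321  0.947]]
proj fin,tab,cursor guess [[336. 171.]
 [342. 117.]
 [303. 167.]]
```

View pics/w1b.png

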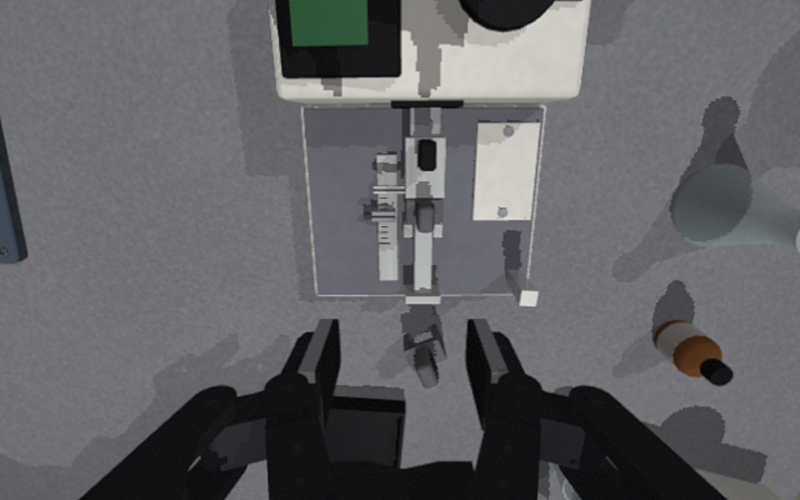

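The wrist view, scaled ×1.25, shows the tab at (427, 153), the clip fin at about (426, 217), the pointer plate at about (389, 188) and the cursor at about (380, 211). The look-alike is off the deck at (424, 350). I'll zoom in once to get lines and edges.

```bash
python3 - <<'E'
from h import *
im=load('w1')['image'][80:245,235:445]
cv2.imwrite('pics/w1c.png',cv2.resize(im,None,fx=3.6,fy=3.6,interpolation=cv2.INTER_CUBIC))
E
```

```text
(no output)
```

View pics/w1c.png

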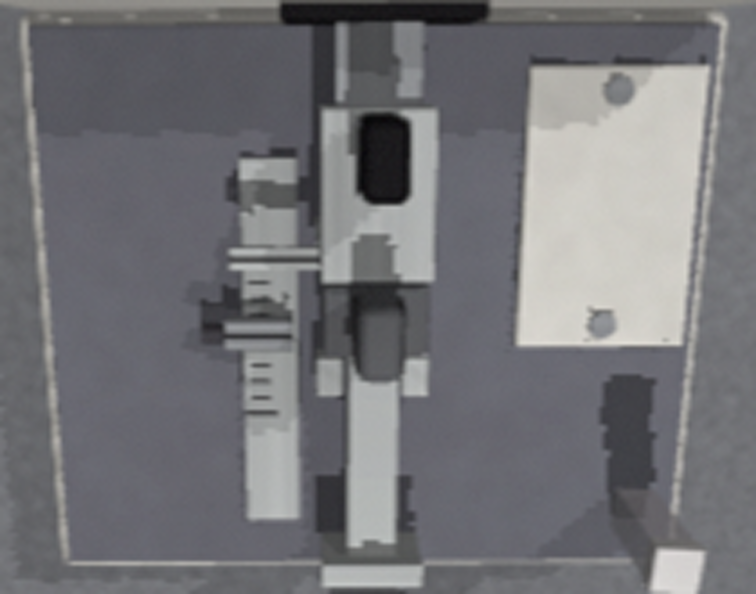

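```bash
python3 - <<'E'
from h import *
f=load('w1'); u=lambda x,y:(235+(x+.5)/3.6-.5,80+(y+.5)/3.6-.5); g=lambda x,y,z: atz(f,u(x,y),z)
P={n:g(*v) for n,v in dict(tab=(384,162,.1145),fin=(381,339,.104),ptrL=(228,258,.073),ptrR=(318,258,.073),curL=(224,333,.062),curR=(291,332,.062),c1=(67,562,.05),c2=(678,562,.05)).items()}
for n,p in P.items(): print(n,(p*1e3).round(1))
for a,b in (('tab','fin'),('ptrL','ptrR'),('curL','curR'),('c1','c2')):
    d=P[b]-P[a]; print(a,b,np.linalg.norm(d[:2])*1e3,np.arctan2(d[1],d[0]))
yaw=.105; ey=np.array([-np.sin(yaw),np.cos(yaw),0]); ex=np.array([np.cos(yaw),np.sin(yaw),0])
for n,p in P.items(): q=p-P['tab']; print(n,'photo-frame rel tab x,y mm',(q@ex*1e3).round(1),(q@ey*1e3).round(1))
# predictions
t=P['tab']-[0,0,.1145]
for dx,dy,z in [(6,10,.1145),(-6,10,.1145),(6,-10,.1145),(-6,-10,.1145),(6,-36,.104),(-6,-36,.104),(6,-56,.104),(-6,-56,.104)]:
    p=t+ex*dx/1e3+ey*dy/1e3+[0,0,z]; q=proj(f,p)[0]; print(dx,dy,z,((q-[235,80])*3.6).round())
E
```

```text
tab [485.1  58.2 114.5]
fin [490.3  14.4 104. ]
ptrL [448.8  25.4  73. ]
ptrR [473.1  27.9  73. ]
curL [448.7   1.9  62. ]
curR [467.8   4.1  62. ]
c1 [403.9 -80.4  50. ]
c2 [597.7 -60.8  50. ]
tab fin 44.099879960149494 -1.4538500851299447
ptrL ptrR 24.442698438111613 0.10093136148385844
curL curR 19.2415191202999 0.11617589876429146
c1 c2 194.8237055736092 0.10083958987818144
tab photo-frame rel tab x,y mm 0.0 0.0
fin photo-frame rel tab x,y mm 0.5 -44.1
ptrL photo-frame rel tab x,y mm -39.5 -28.8
ptrR photo-frame rel tab x,y mm -15.1 -28.9
curL photo-frame rel tab x,y mm -42.1 -52.2
curR photo-frame rel tab x,y mm -22.9 -52.0
c1 photo-frame rel tab x,y mm -95.3 -129.4
c2 photo-frame rel tab x,y mm 99.5 -130.2
6 10 0.1145 [410. 115.]
-6 10 0.1145 [357. 116.]
6 -10 0.1145 [408. 205.]
-6 -10 0.1145 [356. 205.]
6 -36 0.104 [402. 306.]
-6 -36 0.104 [354. 306.]
6 -56 0.104 [401. 383.]
-6 -56 0.104 [353. 384.]
```

The measurements agree with the given sizes: tab to fin is about 45–46 mm, the pointer sits 33 mm from the bar, and all yaws are about 0.102. The pull needed is about 23.3 mm, inside the 22–38 mm range. The fin is at (490, 13). I'll descend to TCP z = 0.080, with the tips above the saddle top at 75 mm, and grip.

Call:
drive_tool(steps=[{"dx":13,"dy":16,"dz":20,"wx":0,"wy":0,"wz":0,"claw":40},{"dx":13,"dy":16,"dz":55,"wx":0,"wy":0,"wz":0,"claw":40},{"dx":13,"dy":16,"dz":85,"wx":0,"wy":0,"wz":0,"claw":40},{"dx":13,"dy":16,"dz":110,"wx":0,"wy":0,"wz":0,"claw":40},{"dx":13,"dy":16,"dz":122,"wx":0,"wy":0,"wz":0,"claw":40},{"dx":13,"dy":16,"dz":130,"wx":0,"wy":0,"wz":0,"claw":40},{"dx":13,"dy":16,"dz":130,"wx":0,"wy":0,"wz":0,"claw":40},{"dx":13,"dy":16,"dz":130,"wx":0,"wy":0,"wz":0,"claw":25},{"dx":13,"dy":16,"dz":130,"wx":0,"wy":0,"wz":0,"claw":8},{"dx":13,"dy":16,"dz":130,"wx":0,"wy":0,"wz":0,"claw":4},{"dx":13,"dy":16,"dz":130,"wx":0,"wy":0,"wz":0,"claw":4},{"dx":13,"dy":16,"dz":130,"wx":0,"wy":0,"wz":0,"claw":4},{"dx":13,"dy":16,"dz":130,"wx":0,"wy":0,"wz":0,"claw":4},{"dx":13,"dy":16,"dz":130,"wx":0,"wy":0,"wz":0,"claw":4}])

```text
clock: 3.08
ee_pos: [0.4906, 0.0142, 0.0808]
eef_rot: [0.669, 0.743, 0.0, 0.0]
ft_force: [0.0, 0.2, 0.5]
width: 0.0039
```

The fingers closed to 3.9 mm, so they missed the 12 mm fin. I'll look before moving again.

```bash
python3 - <<'E'
from h import *
f=grab('wrist','w2'); s=grab('side','s2')
st=r.read_state(); print(st['width'],st['ee_pos'],f['origin'])
a=cv2.resize(f['image'][40:330,200:460],None,fx=1.6,fy=1.6,interpolation=cv2.INTER_CUBIC)
q=proj(s,st['ee_pos'])[0].astype(int); print(q, proj(f,st['ee_pos']))
b=s['image'][q[1]-75:q[1]+75,q[0]-60:q[0]+60]; b=cv2.resize(b,None,fx=3.1,fy=3.1,interpolation=cv2.INTER_CUBIC)
h=max(a.shape[0],b.shape[0]); c=np.zeros((h,a.shape[1]+b.shape[1],3),np.uint8); c[:a.shape[0],:a.shape[1]]=a; c[:b.shape[0],a.shape[1]:]=b; cv2.imwrite('pics/c2.png',c); print(c.shape)
E
```

```text
0.0041522200048548 [0.49035966 0.01419371 0.08055709] [0.48173542 0.09538162 0.25553295]
[274 227] [[322.15360976 238.6656516 ]]
(465, 788, 3)
```

View pics/c2.png

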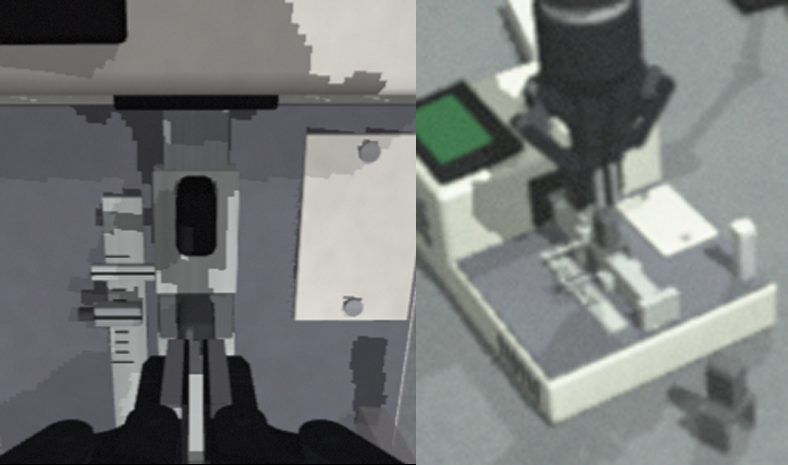

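```bash
python3 - <<'E'
from h import *
f=load('w2'); M=R.from_quat(r.read_state()['eef_rot']).as_matrix(); tcp=r.read_state()['ee_pos']
yaw=.102; ey=np.array([-np.sin(yaw),np.cos(yaw),0]); ex=np.array([np.cos(yaw),np.sin(yaw),0])
pr=lambda p:((proj(f,p)[0]-[200,40])*1.6).round()
t=np.array([.4851,.0582,0])
for n,dy,z in [('tab',10,.1145),('tab',-10,.1145),('fin',-36,.104),('fin',-56,.104),('fin',-36,.075),('fin',-56,.075)]:
    print(n,dy,z,[pr(t+ex*s*.006+ey*dy/1e3+[0,0,z]) for s in(-1,1)])
for x in(-11,0,11):
    for z in (0,-10,-19,-30): print('pad',x,z,pr(tcp+M@np.array([x,2,z])/1e3))
g=lambda x,y,z:atz(f,(200+x/1.6,40+y/1.6),z)
print('tab now',g(196,215,.1145),'fin pts',g(197,293,.104),g(197,293,.075),g(197,340,.104))
print('ptr',g(122,270,.073),'cur',g(118,317,.062))
E
```

```text
tab 10 0.1145 [array([172., 192.]), array([215., 192.])]
tab -10 0.1145 [array([173., 260.]), array([214., 260.])]
fin -36 0.104 [array([175., 325.]), array([212., 325.])]
fin -56 0.104 [array([176., 379.]), array([211., 379.])]
fin -36 0.075 [array([178., 292.]), array([209., 292.])]
fin -56 0.075 [array([178., 339.]), array([209., 339.])]
pad -11 0 [201. 344.]
pad -11 -10 [201. 357.]
pad -11 -19 [201. 370.]
pad -11 -30 [202. 388.]
pad 0 0 [201. 318.]
pad 0 -10 [201. 330.]
pad 0 -19 [201. 342.]
pad 0 -30 [202. 358.]
pad 11 0 [201. 291.]
pad 11 -10 [201. 301.]
pad 11 -19 [201. 312.]
pad 11 -30 [202. 327.]
tab now [0.48554638 0.06165119 0.1145    ] fin pts [0.48879664 0.03378931 0.104     ] [0.490148   0.02200192 0.075     ] [0.49054343 0.0171523  0.104     ]
ptr [0.46099429 0.02760511 0.073     ] cur [0.4592815  0.00265992 0.062     ]
```

The fingers do not reach the reported TCP depth. In both the wrist and side views the tips end about 25–30 mm above it, so they closed just over the fin top at 104 mm. The lateral position agrees (fin at about (490, 12)). I'll open, go 20 mm deeper, and close again. The width will show whether I have the fin (12 mm) or the saddle (29 mm).

Call:
drive_tool(steps=[{"dx":-1,"dy":0,"dz":0,"wx":0,"wy":0,"wz":0,"claw":36},{"dx":-1,"dy":0,"dz":0,"wx":0,"wy":0,"wz":0,"claw":36},{"dx":-1,"dy":0,"dz":0,"wx":0,"wy":0,"wz":0,"claw":36},{"dx":-1,"dy":0,"dz":5,"wx":0,"wy":0,"wz":0,"claw":36},{"dx":-1,"dy":0,"dz":10,"wx":0,"wy":0,"wz":0,"claw":36},{"dx":-1,"dy":0,"dz":15,"wx":0,"wy":0,"wz":0,"claw":36},{"dx":-1,"dy":0,"dz":20,"wx":0,"wy":0,"wz":0,"claw":36},{"dx":-1,"dy":0,"dz":20,"wx":0,"wy":0,"wz":0,"claw":20},{"dx":-1,"dy":0,"dz":20,"wx":0,"wy":0,"wz":0,"claw":8},{"dx":-1,"dy":0,"dz":20,"wx":0,"wy":0,"wz":0,"claw":4},{"dx":-1,"dy":0,"dz":20,"wx":0,"wy":0,"wz":0,"claw":4},{"dx":-1,"dy":0,"dz":20,"wx":0,"wy":0,"wz":0,"claw":4},{"dx":-1,"dy":0,"dz":20,"wx":0,"wy":0,"wz":0,"claw":4}])

```text
clock: 4.27
ee_pos: [0.4904, 0.0132, 0.0606]
eef_rot: [0.669, 0.743, -0.0, -0.0]
ft_force: [0.1, -1.1, -1.2]
width: 0.0097
```

Call:
drive_tool(steps=[{"dx":0,"dy":0,"dz":0,"wx":0,"wy":0,"wz":0,"claw":4},{"dx":0,"dy":0,"dz":0,"wx":0,"wy":0,"wz":0,"claw":4}])

```text
clock: 4.43
ee_pos: [0.4904, 0.0132, 0.0606]
eef_rot: [0.669, 0.743, 0.0, 0.0]
ft_force: [-0.8, -0.5, -0.5]
width: 0.0098
```

```bash
python3 - <<'E'
from h import *
f=grab('wrist','w3'); s=grab('side','s3')
st=r.read_state(); print(st['width'],st['ee_pos'],st['ft_force'])
a=cv2.resize(f['image'][40:330,200:460],None,fx=1.6,fy=1.6,interpolation=cv2.INTER_CUBIC)
q=np.array([274,227])
b=s['image'][q[1]-75:q[1]+75,q[0]-60:q[0]+60]; b=cv2.resize(b,None,fx=3.1,fy=3.1,interpolation=cv2.INTER_CUBIC)
h=max(a.shape[0],b.shape[0]); c=np.zeros((h,a.shape[1]+b.shape[1],3),np.uint8); c[:a.shape[0],:a.shape[1]]=a; c[:b.shape[0],a.shape[1]:]=b; cv2.imwrite('pics/c3.png',c)
E
```

```text
0.009985985459124207 [0.49046564 0.01316157 0.06060471] [-0.10626503  0.07775592 -0.68465196]
```

View pics/c3.png

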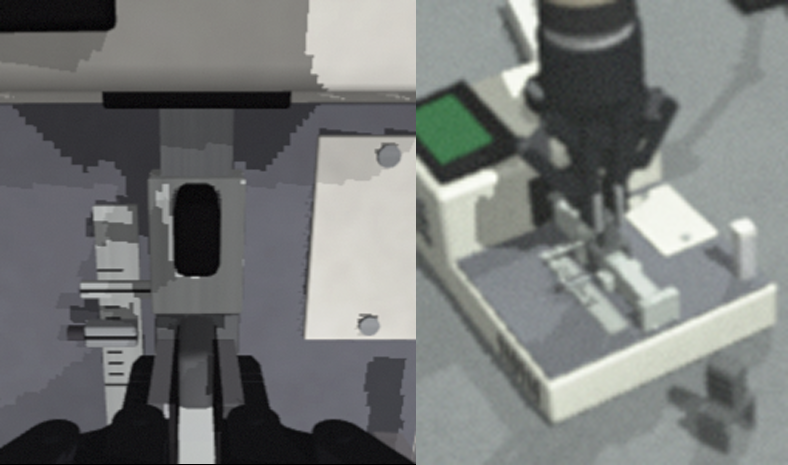

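The fin is now between the pads (width 9.8 mm), though only its upper half, and the tips are well clear of the saddle. I'll pull straight up slowly and then raise it.

Call:
drive_tool(steps=[{"dx":0,"dy":0,"dz":-4,"wx":0,"wy":0,"wz":0,"claw":4},{"dx":0,"dy":0,"dz":-8,"wx":0,"wy":0,"wz":0,"claw":4},{"dx":0,"dy":0,"dz":-12,"wx":0,"wy":0,"wz":0,"claw":4},{"dx":0,"dy":0,"dz":-18,"wx":0,"wy":0,"wz":0,"claw":4},{"dx":0,"dy":0,"dz":-26,"wx":0,"wy":0,"wz":0,"claw":4},{"dx":0,"dy":0,"dz":-38,"wx":0,"wy":0,"wz":0,"claw":4},{"dx":0,"dy":0,"dz":-55,"wx":0,"wy":0,"wz":0,"claw":4},{"dx":0,"dy":0,"dz":-75,"wx":0,"wy":0,"wz":0,"claw":4},{"dx":0,"dy":0,"dz":-95,"wx":0,"wy":0,"wz":0,"claw":4},{"dx":0,"dy":0,"dz":-100,"wx":0,"wy":0,"wz":0,"claw":4},{"dx":0,"dy":0,"dz":-100,"wx":0,"wy":0,"wz":0,"claw":4}])

```text
clock: 5.45
ee_pos: [0.4926, 0.0129, 0.164]
eef_rot: [0.669, 0.743, 0.002, 0.003]
ft_force: [-0.9, 0.5, -0.0]
width: 0.0102
```

The width still reads 10.2 mm after the lift, so the clip is held. I'll carry it over the pocket centre at about (0.439, −0.281) and lower it most of the way. With no slip the foot is about 11 mm below the reported TCP.

Call:
drive_tool(steps=[{"dx":-25,"dy":-7,"dz":0,"wx":0,"wy":0,"wz":0,"claw":4},{"dx":-60,"dy":-17,"dz":0,"wx":0,"wy":0,"wz":0,"claw":4},{"dx":-95,"dy":-27,"dz":0,"wx":0,"wy":0,"wz":0,"claw":4},{"dx":-130,"dy":-38,"dz":0,"wx":0,"wy":0,"wz":0,"claw":4},{"dx":-165,"dy":-48,"dz":0,"wx":0,"wy":0,"wz":0,"claw":4},{"dx":-200,"dy":-58,"dz":0,"wx":0,"wy":0,"wz":0,"claw":4},{"dx":-235,"dy":-68,"dz":0,"wx":0,"wy":0,"wz":0,"claw":4},{"dx":-265,"dy":-77,"dz":0,"wx":0,"wy":0,"wz":0,"claw":4},{"dx":-287,"dy":-83,"dz":0,"wx":0,"wy":0,"wz":0,"claw":4},{"dx":-287,"dy":-83,"dz":0,"wx":0,"wy":0,"wz":0,"claw":4},{"dx":-287,"dy":-83,"dz":30,"wx":0,"wy":0,"wz":0,"claw":4},{"dx":-287,"dy":-83,"dz":60,"wx":0,"wy":0,"wz":0,"claw":4},{"dx":-287,"dy":-83,"dz":85,"wx":0,"wy":0,"wz":0,"claw":4},{"dx":-287,"dy":-83,"dz":100,"wx":0,"wy":0,"wz":0,"claw":4},{"dx":-287,"dy":-83,"dz":105,"wx":0,"wy":0,"wz":0,"claw":4},{"dx":-287,"dy":-83,"dz":105,"wx":0,"wy":0,"wz":0,"claw":4}])

```text
clock: 6.78
ee_pos: [0.436, -0.2789, 0.0528]
eef_rot: [0.669, 0.743, 0.0, -0.003]
ft_force: [-0.1, -0.0, -0.2]
width: 0.0101
```

```bash
python3 - <<'E'
from h import *
f=grab('wrist','w4'); s=grab('side','s4')
st=r.read_state(); print(st['width'],st['ee_pos'],st['ft_force'],R.from_quat(st['eef_rot']).as_matrix().round(3))
a=cv2.resize(f['image'],(448,280)); a=cv2.resize(f['image'][60:360,130:510],None,fx=1.15,fy=1.15)
q=proj(s,st['ee_pos'])[0].astype(int); print(q)
y0=max(0,min(q[1]-90,250));b=s['image'][y0:y0+150,q[0]-70:q[0]+70]; b=cv2.resize(b,None,fx=2.3,fy=2.3,interpolation=cv2.INTER_CUBIC)
print('tray floor centre', proj(f,[.439,-.281,.004]))
h=max(a.shape[0],b.shape[0]); c=np.zeros((h,a.shape[1]+b.shape[1],3),np.uint8); c[:a.shape[0],:a.shape[1]]=a; c[:b.shape[0],a.shape[1]:]=b; cv2.imwrite('pics/c4.png',c); print(c.shape)
E
```

```text
0.010309208817826593 [ 0.43807466 -0.28076074  0.05611173] [0.01941915 0.35244469 0.29649253] [[-0.104  0.995  0.001]
 [ 0.995  0.104 -0.   ]
 [-0.     0.001 -1.   ]]
[311 328]
tray floor centre [[326.24270387 214.27916315]]
(345, 759, 3)
```

View pics/c4.png

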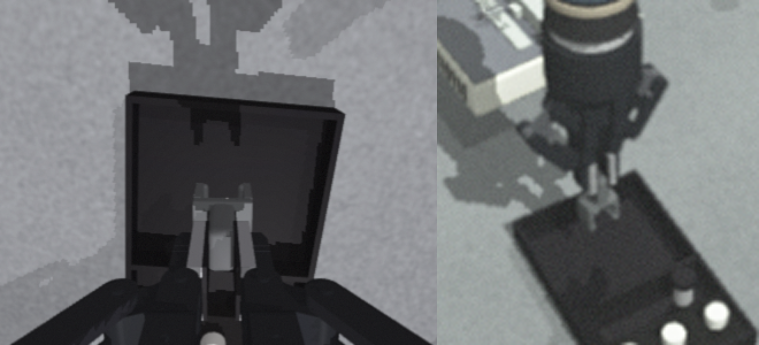

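The clip is gripped upright, legs down, near the middle of the pocket, and the electrode cap is clear. I'll lower it gently by the last 39 mm.

Call:
drive_tool(steps=[{"dx":0,"dy":0,"dz":8,"wx":0,"wy":0,"wz":0,"claw":4},{"dx":0,"dy":0,"dz":15,"wx":0,"wy":0,"wz":0,"claw":4},{"dx":0,"dy":0,"dz":22,"wx":0,"wy":0,"wz":0,"claw":4},{"dx":0,"dy":0,"dz":28,"wx":0,"wy":0,"wz":0,"claw":4},{"dx":0,"dy":0,"dz":32,"wx":0,"wy":0,"wz":0,"claw":4},{"dx":0,"dy":0,"dz":35,"wx":0,"wy":0,"wz":0,"claw":4},{"dx":0,"dy":0,"dz":37,"wx":0,"wy":0,"wz":0,"claw":4},{"dx":0,"dy":0,"dz":39,"wx":0,"wy":0,"wz":0,"claw":4},{"dx":0,"dy":0,"dz":39,"wx":0,"wy":0,"wz":0,"claw":4},{"dx":0,"dy":0,"dz":39,"wx":0,"wy":0,"wz":0,"claw":4}])

```text
clock: 7.72
ee_pos: [0.4378, -0.281, 0.0166]
eef_rot: [0.669, 0.743, 0.0, 0.0]
ft_force: [-0.4, 0.9, -1.4]
width: 0.01
```

Call:
drive_tool(steps=[{"dx":0,"dy":0,"dz":1,"wx":0,"wy":0,"wz":0,"claw":4},{"dx":0,"dy":0,"dz":2,"wx":0,"wy":0,"wz":0,"claw":4},{"dx":0,"dy":0,"dz":2,"wx":0,"wy":0,"wz":0,"claw":4},{"dx":0,"dy":0,"dz":2,"wx":0,"wy":0,"wz":0,"claw":4}])

```text
clock: 8.05
ee_pos: [0.4377, -0.2809, 0.0145]
eef_rot: [0.669, 0.743, 0.0, 0.0]
ft_force: [-0.6, -0.2, -0.4]
width: 0.0104
```

Call:
drive_tool(steps=[{"dx":0,"dy":0,"dz":1,"wx":0,"wy":0,"wz":0,"claw":4},{"dx":0,"dy":0,"dz":2,"wx":0,"wy":0,"wz":0,"claw":4},{"dx":0,"dy":0,"dz":2,"wx":0,"wy":0,"wz":0,"claw":4},{"dx":0,"dy":0,"dz":2,"wx":0,"wy":0,"wz":0,"claw":4}])

```text
clock: 8.38
ee_pos: [0.4381, -0.2811, 0.0133]
eef_rot: [0.669, 0.743, 0.0, 0.001]
ft_force: [0.2, 0.9, 3.6]
width: 0.0101
```

3.6 N upward means the foot is on the floor. I'll open, hold, then rise straight up.

Call:
drive_tool(steps=[{"dx":0,"dy":0,"dz":-1,"wx":0,"wy":0,"wz":0,"claw":15},{"dx":0,"dy":0,"dz":-1,"wx":0,"wy":0,"wz":0,"claw":36},{"dx":0,"dy":0,"dz":-1,"wx":0,"wy":0,"wz":0,"claw":36},{"dx":0,"dy":0,"dz":-1,"wx":0,"wy":0,"wz":0,"claw":36},{"dx":0,"dy":0,"dz":-1,"wx":0,"wy":0,"wz":0,"claw":36},{"dx":0,"dy":0,"dz":-10,"wx":0,"wy":0,"wz":0,"claw":36},{"dx":0,"dy":0,"dz":-25,"wx":0,"wy":0,"wz":0,"claw":36},{"dx":0,"dy":0,"dz":-50,"wx":0,"wy":0,"wz":0,"claw":36},{"dx":0,"dy":0,"dz":-85,"wx":0,"wy":0,"wz":0,"claw":36},{"dx":0,"dy":0,"dz":-120,"wx":0,"wy":0,"wz":0,"claw":36},{"dx":0,"dy":0,"dz":-140,"wx":0,"wy":0,"wz":0,"claw":36},{"dx":0,"dy":0,"dz":-140,"wx":0,"wy":0,"wz":0,"claw":36}])

```text
clock: 9.38
ee_pos: [0.4407, -0.2834, 0.1599]
eef_rot: [0.669, 0.743, 0.0, 0.006]
ft_force: [0.3, 0.2, 1.0]
width: 0.036
```

```bash
python3 - <<'E'
from h import *
f=grab('wrist','w5'); st=r.read_state(); print(st['width'],st['ee_pos'])
M=R.from_quat(st['eef_rot']).as_matrix(); print(M.round(3))
# goal: tab; 
for z in (.165,.064,.068):
    g=np.array([.4853,.060,z]); print('to tab, tool axes mm',(M.T@(g-st['ee_pos'])*1e3).round(1))
print('clip fin proj',proj(f,[.438,-.281,.058]))
E
```

```text
0.03623649810018272 [ 0.43967326 -0.28254586  0.15688489]
[[-0.104  0.995  0.006]
 [ 0.995  0.104 -0.005]
 [-0.006  0.005 -1.   ]]
to tab, tool axes mm [335.9  81.   -9.6]
to tab, tool axes mm [336.5  80.4  91.4]
to tab, tool axes mm [336.5  80.5  87.4]
clip fin proj [[318.69300143 187.01418061]]
```

Call:
drive_tool(steps=[{"dx":30,"dy":7,"dz":0,"wx":0,"wy":0,"wz":0,"claw":36},{"dx":70,"dy":17,"dz":0,"wx":0,"wy":0,"wz":0,"claw":36},{"dx":110,"dy":27,"dz":0,"wx":0,"wy":0,"wz":0,"claw":36},{"dx":150,"dy":36,"dz":0,"wx":0,"wy":0,"wz":0,"claw":36},{"dx":190,"dy":46,"dz":0,"wx":0,"wy":0,"wz":0,"claw":36},{"dx":230,"dy":55,"dz":0,"wx":0,"wy":0,"wz":0,"claw":36},{"dx":270,"dy":65,"dz":0,"wx":0,"wy":0,"wz":0,"claw":36},{"dx":305,"dy":74,"dz":0,"wx":0,"wy":0,"wz":0,"claw":36},{"dx":328,"dy":79,"dz":0,"wx":0,"wy":0,"wz":0,"claw":36},{"dx":337,"dy":81,"dz":0,"wx":0,"wy":0,"wz":0,"claw":36},{"dx":337,"dy":81,"dz":0,"wx":0,"wy":0,"wz":0,"claw":36},{"dx":337,"dy":81,"dz":0,"wx":0,"wy":0,"wz":0,"claw":36},{"dx":337,"dy":81,"dz":0,"wx":0,"wy":0,"wz":0,"claw":36}])

```text
clock: 10.52
ee_pos: [0.4829, 0.0614, 0.1519]
eef_rot: [0.67, 0.742, -0.001, -0.0]
ft_force: [-0.3, -0.8, 0.0]
width: 0.0363
```

```bash
python3 - <<'E'
from h import *
f=grab('wrist','w6'); st=r.read_state(); print(st['width'],st['ee_pos'],R.from_quat(st['eef_rot']).as_matrix().round(3).tolist())
w5=load('w5')['image'][90:330,210:430]
print(proj(f,[.4851,.0582,.1145]),proj(f,[.461,.027,.073]))
q=proj(f,[.475,.045,.1])[0].astype(int); x0,y0=q[0]-75,q[1]-60; print(x0,y0)
a=cv2.resize(f['image'][y0:y0+150,x0:x0+150],None,fx=3.6,fy=3.6,interpolation=cv2.INTER_CUBIC)
c=np.zeros((540,540+220,3),np.uint8); c[:,:540]=a; c[:240,540:]=w5; cv2.imwrite('pics/c6.png',c)
E
```

```text
0.03620078599021489 [0.48303494 0.06126516 0.15209605] [[-0.102, 0.995, -0.001], [0.995, 0.102, -0.001], [-0.001, -0.001, -1.0]]
[[325.07472589 220.92204465]] [[293.2279543  233.69037355]]
235 168
```

View pics/c6.png

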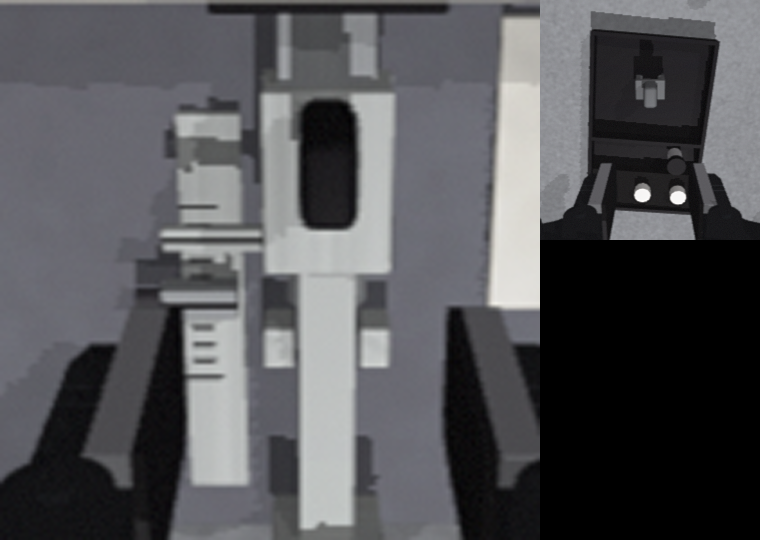

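The clip stands upright in the pocket (right inset). The tab top centre in the left crop is about (329, 182), the pointer line (212, 240) and the cursor line (200, 303). I'll recompute the tab and the pull from these, and descend onto the tab.

```bash
python3 - <<'E'
from h import *
f=load('w6'); g=lambda x,y,z:atz(f,(235+(x+.5)/3.6-.5,168+(y+.5)/3.6-.5),z)
yaw=.102; ey=np.array([-np.sin(yaw),np.cos(yaw),0])
t=g(329,182,.1145);p=g(212,240,.073);c=g(200,303,.062); print(t,p,c,'pull',(p-c)@ey*1e3)
# cursor line check w1 image: refine vertical intensity profiles
im=cv2.cvtColor(f['image'],cv2.COLOR_BGR2GRAY)
for x in (285,288,291,294,297,300): print(x,[(y,int(im[y,x])) for y in range(228,258)])
E
```

```text
[0.48555549 0.06034691 0.1145    ] [0.46130081 0.02644633 0.073     ] [0.45895974 0.0035075  0.062     ] pull 22.581225890585024
285 [(228, 136), (229, 135), (230, 106), (231, 115), (232, 180), (233, 183), (234, 71), (235, 109), (236, 182), (237, 161), (238, 125), (239, 120), (240, 78), (241, 73), (242, 85), (243, 87), (244, 78), (245, 74), (246, 74), (247, 75), (248, 92), (249, 147), (250, 157), (251, 158), (252, 74), (253, 29), (254, 65), (255, 63), (256, 62), (257, 51)]
288 [(228, 166), (229, 162), (230, 85), (231, 113), (232, 181), (233, 183), (234, 73), (235, 109), (236, 182), (237, 180), (238, 165), (239, 129), (240, 58), (241, 87), (242, 110), (243, 109), (244, 69), (245, 58), (246, 74), (247, 75), (248, 94), (249, 147), (250, 156), (251, 157), (252, 70), (253, 57), (254, 154), (255, 152), (256, 154), (257, 161)]
291 [(228, 163), (229, 160), (230, 77), (231, 105), (232, 161), (233, 162), (234, 61), (235, 98), (236, 173), (237, 174), (238, 164), (239, 126), (240, 60), (241, 85), (242, 89), (243, 88), (244, 55), (245, 50), (246, 72), (247, 75), (248, 92), (249, 147), (250, 157),
[... 441 characters left out ...]
228, 165), (229, 163), (230, 104), (231, 97), (232, 160), (233, 163), (234, 63), (235, 98), (236, 164), (237, 169), (238, 143), (239, 137), (240, 137), (241, 95), (242, 90), (243, 90), (244, 91), (245, 71), (246, 65), (247, 74), (248, 97), (249, 148), (250, 156), (251, 155), (252, 70), (253, 56), (254, 156), (255, 152), (256, 158), (257, 188)]
300 [(228, 162), (229, 159), (230, 104), (231, 97), (232, 160), (233, 162), (234, 62), (235, 98), (236, 164), (237, 170), (238, 163), (239, 160), (240, 161), (241, 163), (242, 158), (243, 100), (244, 89), (245, 77), (246, 69), (247, 78), (248, 89), (249, 123), (250, 130), (251, 131), (252, 70), (253, 67), (254, 142), (255, 145), (256, 164), (257, 183)]
```

Call:
drive_tool(steps=[{"dx":-2,"dy":3,"dz":10,"wx":0,"wy":0,"wz":0,"claw":36},{"dx":-2,"dy":3,"dz":30,"wx":0,"wy":0,"wz":0,"claw":36},{"dx":-2,"dy":3,"dz":50,"wx":0,"wy":0,"wz":0,"claw":36},{"dx":-2,"dy":3,"dz":70,"wx":0,"wy":0,"wz":0,"claw":36},{"dx":-2,"dy":3,"dz":82,"wx":0,"wy":0,"wz":0,"claw":36},{"dx":-2,"dy":3,"dz":90,"wx":0,"wy":0,"wz":0,"claw":36},{"dx":-2,"dy":3,"dz":90,"wx":0,"wy":0,"wz":0,"claw":36},{"dx":-2,"dy":3,"dz":90,"wx":0,"wy":0,"wz":0,"claw":20},{"dx":-2,"dy":3,"dz":90,"wx":0,"wy":0,"wz":0,"claw":4},{"dx":-2,"dy":3,"dz":90,"wx":0,"wy":0,"wz":0,"claw":4},{"dx":-2,"dy":3,"dz":90,"wx":0,"wy":0,"wz":0,"claw":4},{"dx":-2,"dy":3,"dz":90,"wx":0,"wy":0,"wz":0,"claw":4},{"dx":-2,"dy":3,"dz":90,"wx":0,"wy":0,"wz":0,"claw":4}])

```text
clock: 11.65
ee_pos: [0.4858, 0.0606, 0.0638]
eef_rot: [0.669, 0.743, -0.001, 0.0]
ft_force: [-5.1, -1.3, 3.4]
width: 0.0102
```

The tab is gripped, with the same 10.2 mm reading as the fin. The two views give a pull of 23.3 and 22.6 mm, so I'll pull 23 mm slowly along tool −x.

Call:
drive_tool(steps=[{"dx":-3,"dy":0,"dz":0,"wx":0,"wy":0,"wz":0,"claw":4},{"dx":-6,"dy":0,"dz":0,"wx":0,"wy":0,"wz":0,"claw":4},{"dx":-9,"dy":0,"dz":0,"wx":0,"wy":0,"wz":0,"claw":4},{"dx":-12,"dy":0,"dz":0,"wx":0,"wy":0,"wz":0,"claw":4},{"dx":-15,"dy":0,"dz":0,"wx":0,"wy":0,"wz":0,"claw":4},{"dx":-18,"dy":0,"dz":0,"wx":0,"wy":0,"wz":0,"claw":4},{"dx":-20,"dy":0,"dz":0,"wx":0,"wy":0,"wz":0,"claw":4},{"dx":-22,"dy":0,"dz":0,"wx":0,"wy":0,"wz":0,"claw":4},{"dx":-23,"dy":0,"dz":0,"wx":0,"wy":0,"wz":0,"claw":4},{"dx":-23,"dy":0,"dz":0,"wx":0,"wy":0,"wz":0,"claw":4},{"dx":-23,"dy":0,"dz":0,"wx":0,"wy":0,"wz":0,"claw":4}])

```text
clock: 12.57
ee_pos: [0.4879, 0.0415, 0.0638]
eef_rot: [0.669, 0.744, 0.002, -0.003]
ft_force: [-5.6, 7.4, 4.8]
width: 0.0106
```

```bash
python3 - <<'E'
from h import *
f=grab('wrist','w7'); s=grab('side','s7'); st=r.read_state(); print(st['width'],st['ee_pos'],st['ft_force'],st['qvel'].round(4))
q=proj(f,[.462,.01,.07])[0].astype(int); x0,y0=q[0]-70,q[1]-70; print(x0,y0)
a=cv2.resize(f['image'][y0:y0+140,x0:x0+140],None,fx=4,fy=4,interpolation=cv2.INTER_CUBIC)
cv2.imwrite('pics/c7.png',a)
im=cv2.cvtColor(f['image'],cv2.COLOR_BGR2GRAY)
print(proj(f,[.4593,.0031,.062]),proj(f,[.4593,.0031,.073]))
E
```

```text
0.010508324224086603 [0.48783737 0.0415151  0.06372896] [-5.69483422  7.70405757  4.63349611] [ 0.0009 -0.0004  0.0011 -0.0002  0.0006  0.0014]
204 215
[[271.7745039 287.9144739]] [[269.07530217 298.13784643]]
```

View pics/c7.png

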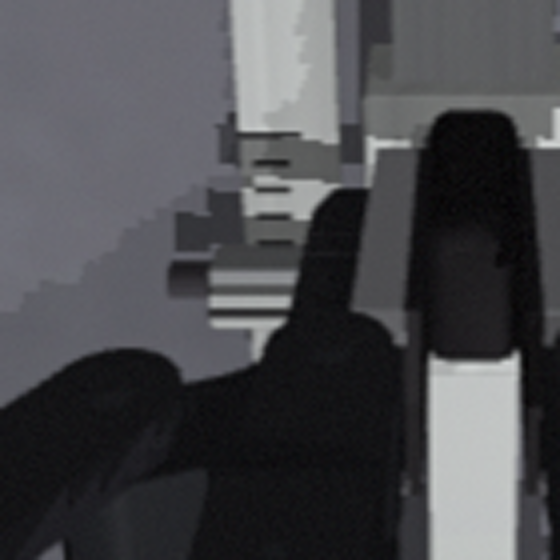

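The pointer line is at crop (255, 313), about 3 mm short. The TCP itself moved only 19.2 mm because of arm compliance against the spring. I'll quantify it.

```bash
cat >> h.py <<'E'
def ptr(fn,cur=(.4593,.0033)):
    f=load(fn); im=cv2.cvtColor(f['image'],cv2.COLOR_BGR2GRAY).astype(float)
    ey=np.array([-np.sin(.102),np.cos(.102)]); ex=np.array([ey[1],-ey[0]])
    t=np.arange(-14,10,.5)
    # average brightness along lines across bar, at pointer height, against offset from cursor line
    prof=[]
    for d in t:
        P=[np.r_[np.array(cur)+ey*d/1e3+ex*a/1e3,.073] for a in np.arange(-7,6,1.)]
        uv=proj(f,np.array(P)).astype(np.float32)
        prof.append(cv2.remap(im.astype(np.float32),uv[:,:1],uv[:,1:],cv2.INTER_LINEAR).mean())
    return list(zip(t.tolist(),np.round(prof).astype(int).tolist()))
E
python3 - <<'E'
from h import *
f=load('w7'); print(atz(f,(204+255/4,215+313/4),.073)); print(ptr('w7'))
E
```

```text
[0.45832269 0.00646987 0.073     ]
[(-14.0, 18), (-13.5, 18), (-13.0, 19), (-12.5, 18), (-12.0, 18), (-11.5, 18), (-11.0, 18), (-10.5, 18), (-10.0, 18), (-9.5, 17), (-9.0, 17), (-8.5, 18), (-8.0, 20), (-7.5, 25), (-7.0, 32), (-6.5, 40), (-6.0, 47), (-5.5, 53), (-5.0, 58), (-4.5, 64), (-4.0, 67), (-3.5, 69), (-3.0, 70), (-2.5, 72), (-2.0, 74), (-1.5, 76), (-1.0, 77), (-0.5, 79), (0.0, 83), (0.5, 93), (1.0, 119), (1.5, 139), (2.0, 143), (2.5, 111), (3.0, 74), (3.5, 42), (4.0, 59), (4.5, 110), (5.0, 152), (5.5, 157), (6.0, 152), (6.5, 125), (7.0, 87), (7.5, 76), (8.0, 84), (8.5, 105), (9.0, 134), (9.5, 136)]
```

Call:
drive_tool(steps=[{"dx":-1,"dy":0,"dz":0,"wx":0,"wy":0,"wz":0,"claw":4},{"dx":-2,"dy":0,"dz":0,"wx":0,"wy":0,"wz":0,"claw":4},{"dx":-3,"dy":0,"dz":0,"wx":0,"wy":0,"wz":0,"claw":4},{"dx":-4,"dy":0,"dz":0,"wx":0,"wy":0,"wz":0,"claw":4},{"dx":-4,"dy":0,"dz":0,"wx":0,"wy":0,"wz":0,"claw":4},{"dx":-4,"dy":0,"dz":0,"wx":0,"wy":0,"wz":0,"claw":4},{"dx":-4,"dy":0,"dz":0,"wx":0,"wy":0,"wz":0,"claw":4}])

```text
clock: 13.25
ee_pos: [0.4882, 0.0378, 0.0638]
eef_rot: [0.669, 0.744, 0.002, -0.003]
ft_force: [-5.7, 8.2, 4.7]
width: 0.0103
```

```bash
python3 - <<'E'
from h import *
f=grab('wrist','w8'); s=grab('side','s8'); st=r.read_state(); print(st['width'],st['ee_pos'],st['ft_force'],st['clock'])
print(ptr('w8'))
E
```

```text
0.010820469287221537 [0.48824953 0.03781234 0.06377316] [-5.91815075  7.58284224  4.84595521] 13.35
[(-14.0, 18), (-13.5, 18), (-13.0, 18), (-12.5, 17), (-12.0, 18), (-11.5, 22), (-11.0, 28), (-10.5, 35), (-10.0, 42), (-9.5, 49), (-9.0, 55), (-8.5, 61), (-8.0, 65), (-7.5, 68), (-7.0, 69), (-6.5, 70), (-6.0, 73), (-5.5, 75), (-5.0, 77), (-4.5, 80), (-4.0, 82), (-3.5, 86), (-3.0, 94), (-2.5, 127), (-2.0, 140), (-1.5, 133), (-1.0, 100), (-0.5, 60), (0.0, 47), (0.5, 69), (1.0, 130), (1.5, 153), (2.0, 154), (2.5, 147), (3.0, 109), (3.5, 83), (4.0, 76), (4.5, 93), (5.0, 117), (5.5, 118), (6.0, 72), (6.5, 44), (7.0, 52), (7.5, 86), (8.0, 131), (8.5, 138), (9.0, 138), (9.5, 136)]
```

The pointer line now lies −0.1 mm from the measured cursor line. The TCP travel of 22.9 mm agrees with the 22.6–23.3 mm needed. I'll hold for half a second and recheck for creep.

Call:
drive_tool(steps=[{"dx":0,"dy":0,"dz":0,"wx":0,"wy":0,"wz":0,"claw":4},{"dx":0,"dy":0,"dz":0,"wx":0,"wy":0,"wz":0,"claw":4},{"dx":0,"dy":0,"dz":0,"wx":0,"wy":0,"wz":0,"claw":4},{"dx":0,"dy":0,"dz":0,"wx":0,"wy":0,"wz":0,"claw":4},{"dx":0,"dy":0,"dz":0,"wx":0,"wy":0,"wz":0,"claw":4},{"dx":0,"dy":0,"dz":0,"wx":0,"wy":0,"wz":0,"claw":4}])

```text
clock: 13.85
ee_pos: [0.4882, 0.0378, 0.0638]
eef_rot: [0.669, 0.744, 0.002, -0.003]
ft_force: [-5.9, 8.1, 4.9]
width: 0.0103
```

```bash
python3 - <<'E'
from h import *
f=grab('wrist','w9'); st=r.read_state(); print(st['width'],st['ee_pos'],st['ft_force'],st['clock'])
p=[q for q in ptr('w9') if -2<=q[0]<=2]; print(p)
m=min(p,key=lambda q:q[1])
# clip still in the tray: compare side pictures at the clip before/after
if abs(m[0])<=1: print(r.finish_job())
E
```

```text
0.010262108435436037 [0.48823007 0.03782785 0.06378205] [-6.03407934  6.973481    4.63815918] 13.9
[(-2.0, 140), (-1.5, 133), (-1.0, 100), (-0.5, 60), (0.0, 47), (0.5, 69), (1.0, 130), (1.5, 153), (2.0, 154)]
the job is handed in; nothing more can be done
None
```

I pulled the transit clip off the bar and set it in the tray's empty pocket. I then pulled the slide out to the cursor line and handed the job in at 13.9 s with the gripper still holding it.

**Clip:** I lowered it while gripped until I felt the pocket floor (3.6 N), then let go. A picture after release showed it standing upright near the middle of the pocket. I did not take another picture of it before handing in.

**Slide:**
- **Position:** the last wrist picture put the pointer about 0.1 mm from the measured cursor line. The slide did not move over a half-second hold.
- **Cross-check:** the tool had travelled 22.9 mm, against 22.6 and 23.3 mm measured from two earlier pictures.
- **Limit of the check:** the fingers and pointer hid the cursor line at the end, so the check uses its position from the earlier pictures.

**What disagreed or failed:**
- **First grasp missed:** the fingertips appeared about 25–30 mm higher than the reported tool position. The first close was above the fin, so I went 20 mm deeper.
- **Width reading:** it showed about 10 mm on the 12 mm fin and tab.
- **First pull fell short:** the arm gave against the spring, leaving the pointer about 3 mm short. I pulled 4 mm further to correct it.
- **Bystanders:** I saw none disturbed in the pictures, but did not measure their positions.

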